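# Clear the bit chest and hold its lid open

### The job

The blue caddy is standing on the lid of the drill-bit chest: carry it upright to the red double hook and hang it by its wooden bar on both prongs, level and free. Then lift the chest's lid and hold it half open, at 45 degrees, so that a colleague across the bench can pick out bits; finish while still holding the lid there, steady, because it falls shut if let go. Leave everything else on the bench where it is.

Things in the scene. Friction and masses are not known exactly. Their poses are not given: they have to be found in the camera images.
- caddy_bar (a point): Middle of the flat wooden carrying bar of the blue caddy. Bar 14 mm thick (x), 24 mm tall (z), along y (the caddy's long side) between two end uprights, 164 mm free between them; its centre line is 135 mm above the caddy's underside, its lower side 78 mm clear above the tray's rim. z is up. Space under the bar is open from both long sides.
- caddy: Blue hardware caddy, standing on the lid of the chest at the start: open tray 80 mm (x) by 190 mm (y), walls 45 mm high, 145 mm tall at its two end uprights, 0.16 to 0.26 kg, centre of mass under the bar's middle. Origin: centre of its underside.
- hook_seat (a point): Seat of the red double hook, midway between its two like prongs (at 45 mm to +y and -y, each 12 mm wide), on the level of the upper side of their 24 mm long trough bottoms, 193 mm above the bench. The prong tips point to -x and turn up: they end 38 mm to -x, 26 mm above the seat. To +x the prongs rise to 22 mm above the seat and meet a crossbar and post 105 mm away. Between them it is open.
- stand: Stand of the double hook, fixed to the bench. Origin on the bench under the hook's seat, same axes. Post 22 mm thick at 105 mm to +x, 215 mm tall; base plate 150 x 130 x 14 mm. To hang the caddy, its bar (along this y) comes in over the tips, moving to +x, the tray passing below the prongs, and is lowered onto both; hung, its centre is 12 mm above the seat.
- lid (a joint): Hinge of the chest's green lid, rad: 0 closed, growing as it opens, 0.785 = 45 degrees, stop at 1.75. Nothing holds the lid up: it falls shut when let go. Lid 240 x 280 x 12 mm, 0.4 to 0.7 kg.
- lid_handle (a point): Middle of the steel bar handle on the lid; moves with the lid. Bar 14 mm thick along y, 104 mm free between its two posts, centre line 40 mm above the lid's upper face, 152 mm above the bench when closed. x runs from the hinge along the lid, z is the lid's upward normal. The handle is 35 mm from the lid's free edge.
- lid_hinge (a point): Middle of the lid's hinge line (along y), on the chest's rim nearest to the robot, 100 mm above the bench; turns with the lid. The handle's middle is 205 mm along the lid (x) and 52 mm square to it (z). Opening, the lid's far edge rises and comes back towards the robot.
- chest: Drill-bit chest: open wooden box fixed to the bench, 240 (x) x 280 (y) x 100 mm, a rack of bits inside. Origin: centre of its underside; x points away from the robot side, where the hinge is at -120 mm.
- glue: Bystander: yellow glue bottle with orange cap, 44 mm across, 130 mm tall, standing between the chest and the hook stand. Leave it where it is.
- sander: Bystander: cork sanding block, 110 x 65 x 35 mm, on the far part of the bench. Leave it where it is.
- mallet: Bystander: wooden mallet lying at the right edge of the work area, head 60 x 120 x 60 mm. Leave it where it is.
- pencils: Bystander: empty grey pencil cup, 76 mm across, 90 mm tall. Leave it where it is.
- offcut: Bystander: offcut of brown timber, 90 x 140 x 45 mm, at the left edge of the work area. Leave it where it is.
- driver: Bystander: screwdriver lying on the far part of the bench. Leave it where it is.
Not all that is in view belongs to the job. Of the things that look like the caddy, the largest one is meant.

How it is judged:
On the way:
1. the caddy hangs free by its bar on the hook, let go and hardly swinging, with the lid still down (horizontal distance between caddy_bar and hook_seat below 0.03 m and z of caddy_bar in the frame of hook_seat between 0 and 0.025 m and contact force between caddy and stand above 0.5 N and contact force between caddy and the arm below 0.1 N and contact force between caddy and the fingers below 0.1 N and angle between caddy_bar's own z axis and vertical below 0.3 rad and linear speed of caddy below 0.25 m/s and value of joint lid below 0.15 rad), for 0.3 s.
At the end, for the whole second after the job is handed in: Ends holding: lid at 45 deg (within 8), still (under 0.1 rad/s), carried by the fingers (over 0.8 N), not by other things. Caddy nearly at rest, hanging free on the hook: bar's middle within 30 mm of the seat seen from above, 0 to 25 mm above it, tilt under 17 deg, robot not touching it (horizontal distance between caddy_bar and hook_seat below 0.03 m and z of caddy_bar in the frame of hook_seat between 0 and 0.025 m and contact force between caddy and stand above 0.5 N and contact force between caddy and the arm below 0.1 N and contact force between caddy and the fingers below 0.1 N and angle between caddy_bar's own z axis and vertical below 0.3 rad and value of joint lid between 0.645 and 0.925 rad and velocity of joint lid between -0.1 and 0.1 rad/s and contact force between the fingers and lid above 0.8 N and contact force between each of caddy, glue, sander, mallet, pencils, offcut, driver and lid below 0.1 N and linear speed of caddy below 0.25 m/s); the arm keeps its last pose, push and grip.
It fails at once if the caddy is tipped more than 45 degrees (angle between caddy_bar's own z axis and vertical above 0.8 rad).
It fails at once if a bystander is moved more than 30 mm (distance of any of glue, sander, mallet, pencils, offcut, driver from where it was at the start of the episode above 0.03 m).
It also fails if it takes over 69 s, if anything falls off the work surface, if the arm or the gripper's body presses on something with over 40 N, if the wrist force passes 120 N, or if a joint passes its speed limit or range.

### The arm

A 6-joint arm with a two-finger parallel gripper is mounted at the origin on the work surface. World frame = base frame: x ahead of the robot, y to its left, z up, the work surface at z = 0. Lengths are in m, angles in rad, forces in N, time in s.
With the tool pointing down it reaches from about 0.375 to 0.825 m from the base axis. Payload 5.5 kg.
Tool frame: the origin (TCP) lies at the very end of the fingers, on their centre line; the grasp point (between the pads) lies 19 mm behind it; z points along the fingers, y is the direction in which the jaws open and shut (so a half turn about z gives the same grasp; the last joint's range is limited). The gripper opens to 85 mm and grips with 20 to 120 N. Pads are 22 mm wide; open, the fingers measure 114 mm over their backs; the gripper's body (76 mm by 85 mm) begins 54 mm behind the grasp point. The pads swing forward as they close: fully open they stand 13 mm farther back than shut.
Start: joints at [1.314, 0.314, -0.047, 1.21, 0, 1.571], TCP at [0.152, 0.58, 0.231] pointing down, gripper open.
Joint ranges: [-2.67, 2.67], [-0.69, 1.73], [-1.03, 1.25], [-2.08, 2.16], [-1.42, 1.45], [-3.14, 3.14]. Speed limits (rad/s): [2.39, 2.39, 3.01, 3.14, 3.14, 3.14].

### API

Orientations are given as a 3x3 rotation matrix whose columns are the frame's x, y, z axes.
In Python, from cell import get_state, get_image, close_job, recognise gives the robot as it stands.
- The arm moves only by the shell command python3 -m pendant 'ROWS' [FORCE]. ROWS is JSON, a list of rows, each a list of 5 numbers: the finger opening in mm, from 0 to 85.4, then the shift along the world's x, y, z in mm, then the turn about the world's z in degrees. A call has exactly 5 rows; each row is the pose to reach, as a shift and turn from the pose commanded when the call began; what a row does not reach only later rows make up. A row lasts 1/10 s, in which the tool goes at most 50 mm and 8.59 degrees, less where a joint would pass 70% of its speed; a pose out of reach is approached as far as the arm can. A call with a gripper value outside its range is refused whole. The fingers move at their own pace and stop on an object; FORCE is the grip in N (left out, the last holds). Time passes only in rows, so rows that repeat a pose let the fingers close, or fill a call up. It gives the time, the measured TCP pose, the force and the opening at its end, in the units of the state.
- get_state(): the state, without advancing time (a new reading comes with each control period).
- get_image(name): name is "scene" or "top" or "wrist"; returns a dict with "color" (384x512x3 uint8, blue, green, red), "fx", "fy", "cx", "cy" (pixels), "position" and "attitude" of the camera in the world. Camera axes: x right, y up, looking along -z (the intrinsics and any distortion apply to the point x, -y, -z); pixel columns grow to the right and rows downward; lengths in m; the calibration is good to about 2 mm. A picture is of the moment at which its call begins. There is no depth.
- close_job(): hands the job in, once; it reports no verdict.
Trained networks look in the newest picture that a camera, given by its name, has taken for a name from the list of things; names that differ only in an ending like _2 or _b are one class to them, and where a whole thing is asked for, a point or a joint stands for the part that bears it (a point fixed in the world has none). Each returns a list of dicts, best first, with "confidence" (0 to 1); they miss things now and then, are a little off and sometimes report something else, mostly with a low value. They report only what shows in the picture. A call takes as long as a camera call. They do not tell look-alikes from the thing itself.
- recognise(camera, query): "position" ([row, column] in pixels, amid what is visible of it).
The state is a dict: "clock": time; "q": joint angles; "dq": joint speeds; "joint_efforts": joint torques, N m; "ee_pos": TCP position; "tcp_rot": TCP orientation; "ft_force": force on the tool from outside, world axes, zero at the start; "ft_torque": the same for the moment, N m; "finger_gap": finger opening in m.
Only numpy, scipy, OpenCV 4.12 (cv2) and the standard library are available. Lean on these libraries where they do the work, as an engineer would, in place of code of your own. Each camera call takes 0.05 s, during which the arm holds its last target.

## Working session

There is one attempt and no reset: what is moved stays moved. The work goes in short steps, Python scripts to look and compute and a shell command to move; the robot and the scene stay as the last step left them, time stands still between calls to the robot, and variables do not carry over. Pictures are saved under pics/ and viewed, and the job is handed in when it is done.

```bash
mkdir -p pics; ls
cat > h.py <<'E'
import numpy as np,cv2
from cell import *
def snap(n,f):
    im=get_image(n); cv2.imwrite('pics/'+f,im['color']); return im
def ray(im,r,c):
    d=np.array([(c-im['cx'])/im['fx'],-(r-im['cy'])/im['fy'],-1.0])
    R=np.array(im['attitude']); return np.array(im['position']),R@d
def atz(im,r,c,z):
    p,d=ray(im,r,c); return p+d*(z-p[2])/d[2]
def proj(im,P):
    R=np.array(im['attitude']); q=R.T@(np.array(P)-np.array(im['position']))
    return im['cy']-im['fy']*q[1]/-q[2], im['cx']+im['fx']*q[0]/-q[2]
E
python3 - <<'E'
from h import *
for n in ('scene','top','wrist'):
    im=snap(n,n+'0.png'); print(n,{k:np.round(v,3).tolist() for k,v in im.items() if k!='color'})
for n in ('scene','top'):
    for q in ('caddy','caddy_bar','stand','hook_seat','lid_handle','chest','glue','pencils'):
        print(n,q,[(np.round(d['position']).tolist(),round(d['confidence'],2)) for d in recognise(n,q)][:4])
s=get_state();print(s)
E
```

```text
pics
scene {'fx': 475.907, 'fy': 475.907, 'cx': 254.69, 'cy': 188.095, 'position': [1.313, -0.489, 1.42], 'attitude': [[0.526, -0.684, 0.505], [0.85, 0.432, -0.301], [-0.012, 0.588, 0.809]]}
top {'fx': 446.261, 'fy': 446.261, 'cx': 253.421, 'cy': 195.105, 'position': [0.344, -0.015, 1.673], 'attitude': [[0.016, 0.992, -0.123], [-1.0, 0.013, -0.024], [-0.023, 0.123, 0.992]]}
wrist {'fx': 318.041, 'fy': 318.041, 'cx': 260.631, 'cy': 190.144, 'position': [0.084, 0.599, 0.373], 'attitude': [[0.254, -0.93, -0.266], [0.967, 0.244, 0.072], [-0.002, -0.275, 0.961]]}
scene caddy [([182.0, 236.0], 0.97), ([206.0, 181.0], 0.74), ([185.0, 150.0], 0.64)]
scene caddy_bar [([204.0, 186.0], 0.94), ([182.0, 239.0], 0.88), ([187.0, 152.0], 0.67)]
scene stand [([179.0, 338.0], 0.69)]
scene hook_seat [([184.0, 341.0], 0.78)]
scene lid_handle [([243.0, 182.0], 0.94)]
scene chest [([248.0, 186.0], 0.68)]
scene glue [([222.0, 277.0], 0.66)]
scene pencils [([211.0, 367.0], 0.84)]
top caddy [([238.0, 264.0], 0.94), ([218.0, 333.0], 0.92), ([273.0, 336.0], 0.84)]
top caddy_bar [([276.0, 332.0], 0.89), ([213.0
[... 338 characters left out ...]
,  1.21020541e+00,
        1.22801137e-05,  1.57077980e+00]), 'dq': array([-0.00059805,  0.00039954,  0.00130714, -0.00087415,  0.00063332,
        0.00122895]), 'joint_efforts': array([ 1.39085798e-03, -5.39465404e+01,  3.40051675e+01,  1.58192783e-03,
        2.54159631e-04, -6.62560694e-06]), 'ee_pos': array([0.15236936, 0.5803335 , 0.2313183 ]), 'tcp_rot': array([[-9.67220418e-01,  2.53938305e-01, -5.15064508e-06],
       [ 2.53938305e-01,  9.67220418e-01,  2.87387396e-05],
       [ 1.22796759e-05,  2.64887496e-05, -1.00000000e+00]]), 'ft_force': array([ 0.93207037, -0.68523955, -0.37083283]), 'ft_torque': array([ 0.0103718 , -0.05015221, -0.04059578]), 'finger_gap': 0.08557931689458294}
```

```bash
python3 -c "
import cv2
for n in ('scene','top'):
    a=cv2.imread(f'pics/{n}0.png'); a=a[80:320,80:440] ; cv2.imwrite(f'pics/{n}0z.png',cv2.resize(a,None,fx=2.2,fy=2.2,interpolation=cv2.INTER_CUBIC))"
```

```text
(no output)
```

View pics/scene0z.png

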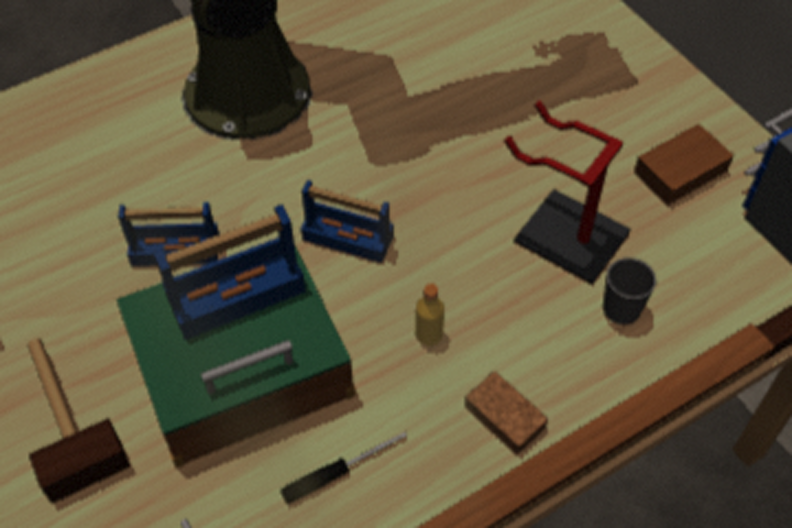

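View pics/top0z.png

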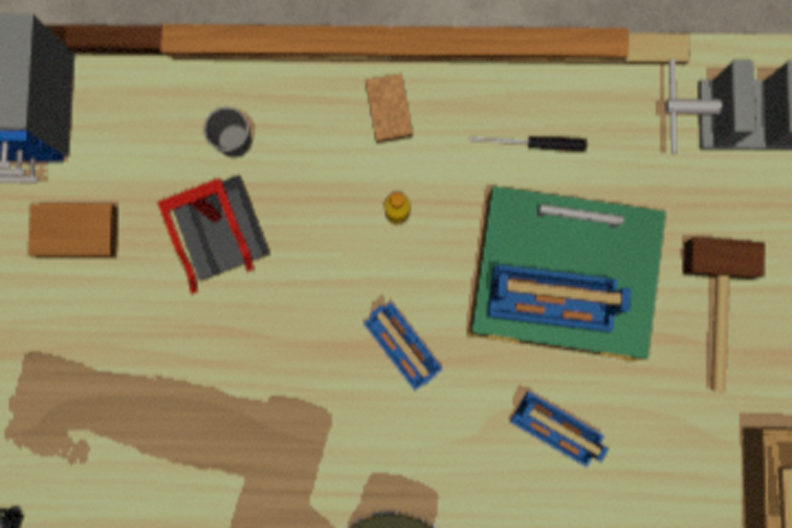

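View pics/wrist0.png

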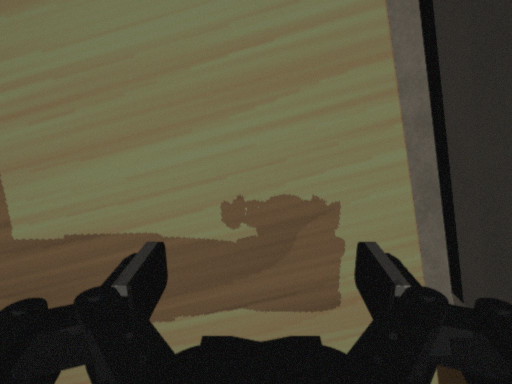

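The scene shows the large blue caddy on the green lid, two small blue look-alikes standing on the bench near the robot, and the red double hook at upper right in the scene view. I'll zoom in to get precise points.

```bash
python3 -c "
import cv2
def z(n,r0,r1,c0,c1,f,o):
    a=cv2.imread(f'pics/{n}0.png')[r0:r1,c0:c1]; cv2.imwrite(o,cv2.resize(a,None,fx=f,fy=f,interpolation=cv2.INTER_CUBIC))
z('top',160,250,290,390,7,'pics/tc.png')
z('top',155,215,140,210,8,'pics/th.png')
z('scene',165,295,130,245,6,'pics/sc.png')
z('scene',120,210,300,370,8,'pics/sh.png')
"
```

```text
(no output)
```

View pics/tc.png

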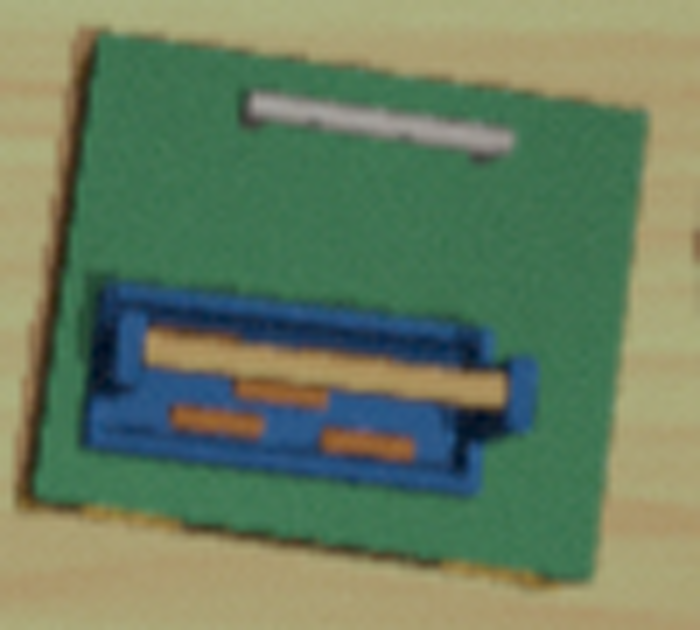

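View pics/th.png

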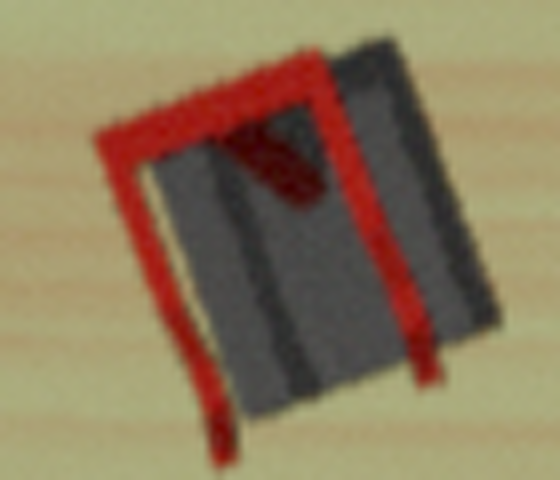

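View pics/sc.png

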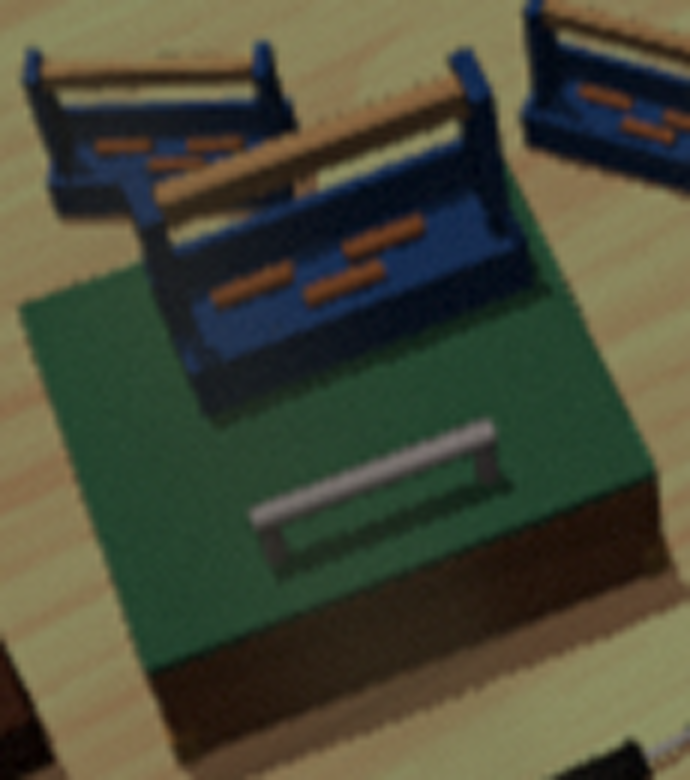

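View pics/sh.png

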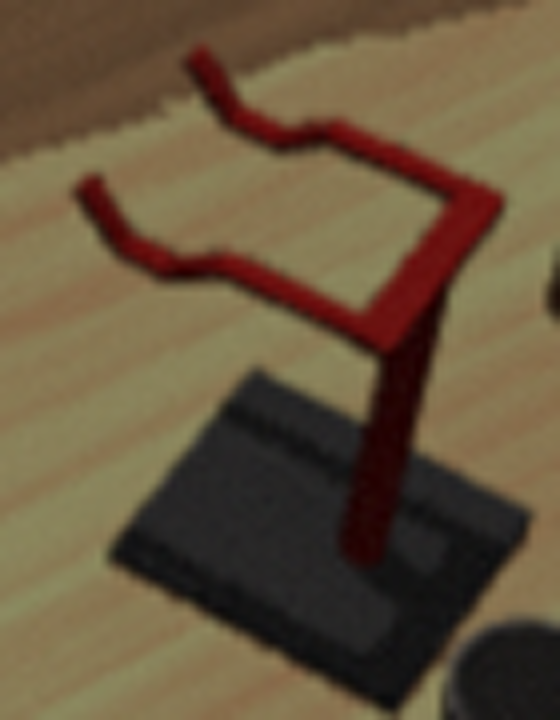

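```bash
cat > fit.py <<'E'
from h import *
from scipy.optimize import least_squares
ims={n:get_image(n) for n in ('top','scene')}
def px(o,f,p): return (o[0]+(p[1]+.5)/f-.5,o[1]+(p[0]+.5)/f-.5)
T=lambda p:('top',px((160,290),7,p)); H=lambda p:('top',px((155,140),8,p))
S=lambda p:('scene',px((165,130),6,p)); G=lambda p:('scene',px((120,300),8,p))
def fit(obs,x0,free_z=False):
    def P(x,p):
        c,s=np.cos(x[2]),np.sin(x[2]); return [x[0]+c*p[0]-s*p[1],x[1]+s*p[0]+c*p[1],p[2]+(x[3] if free_z else 0)]
    def f(x): return np.concatenate([np.array(proj(ims[v],P(x,p)))-uv for p,(v,uv) in obs])
    r=least_squares(f,x0+([0] if free_z else [])); print(np.round(r.x,4),'yaw',np.degrees(r.x[2]).round(2)); print(np.round(r.fun.reshape(-1,2),1).tolist()); return r.x
print('chest');L=.112
fit([((.12,.14,L),T((97,32))),((.12,-.14,L),T((648,112))),((-.12,-.14,L),T((593,580))),((-.12,.14,L),T((35,497))),
 ((-.12,-.14,L),S((22,305))),((.12,-.14,L),S((150,668))),((.12,.14,L),S((655,478)))],[.6,-.25,-.1])
print('handle');h=.152
for fz in (0,1): fit([((0,.059,h),T((248,107))),((0,-.059,h),T((514,140))),((0,.059,h),S((492,433))),((0,-.059,h),S((252,517)))],[.6,-.25,-.1],fz)
print('caddy');r=.157
for fz in (0,1): fit([((.04,.095,r),T((105,283))),((.04,-.095,r),T((492,330))),((-.04,-.095,r),T((475,493))),((-.04,.095,r),T((85,445))),
 ((0,.082,.259),T((147,346))),((0,-.082,.259),T((507,388))),((-.0,-.082,.259),S((158,190))),((-.0,.082,.259),S((463,90))),
 ((.04,-.095,.112),S((215,422))),((.04,.095,r),S((525,243)))],[.6,-.25,-.1],fz)
print('hook');t=.219
for fz in (0,1): fit([((-.038,.045,t),H((222,465))),((-.038,-.045,t),H((430,383))),((-.038,.045,t),G((200,50))),((-.038,-.045,t),G((88,182)))],[.6,.25,.3],fz)
for fz in (0,1): fit([((-.038,.045,t),H((222,465))),((-.038,-.045,t),H((430,383))),((-.038,.045,t),G((200,50))),((-.038,-.045,t),G((88,182))),
 ((.105,.045,.215),H((118,150))),((.105,-.045,.215),H((313,75))),((.105,.045,.215),G((475,200))),((.105,-.045,.215),G((385,330))),((0,.045,.193),G((283,138))),((0,-.045,.193),G((170,263)))],[.6,.25,.3],fz)
E
python3 fit.py
```

```text
chest
[ 0.5145 -0.2759 -0.1386] yaw -7.94
[[-0.6, 0.3], [-0.3, 0.5], [0.5, 0.1], [-0.0, -0.5], [-0.2, -0.5], [0.7, -0.6], [-1.2, 1.2]]
handle
[ 0.5977 -0.289  -0.1432] yaw -8.21
[[0.0, 2.1], [0.6, -1.7], [0.3, -1.4], [0.1, 1.9]]
[ 0.5983 -0.289  -0.143   0.0031] yaw -8.19
[[-0.3, 2.3], [0.2, -1.5], [-0.1, -1.3], [-0.2, 1.9]]
caddy
[ 0.4685 -0.2429 -0.1114] yaw -6.38
[[-0.4, 0.0], [-0.2, 0.5], [-0.0, 0.6], [-0.3, 0.2], [-0.1, -0.4], [0.4, -0.1], [1.0, -0.0], [-1.4, 0.2], [-0.5, -1.1], [-0.1, 1.3]]
[ 0.4681 -0.243  -0.1112 -0.0021] yaw -6.37
[[-0.2, -0.0], [-0.0, 0.4], [0.1, 0.4], [-0.1, 0.2], [0.1, -0.5], [0.5, -0.2], [1.3, 0.0], [-1.1, 0.2], [-0.2, -1.0], [0.1, 1.2]]
hook
[0.5164 0.2739 0.3939] yaw 22.57
[[-0.5, 0.4], [-0.4, -0.0], [-0.5, -0.2], [-0.9, 0.0]]
[ 0.5155  0.2754  0.3931 -0.0051] yaw 22.52
[[-0.1, 0.3], [0.1, -0.3], [0.2, -0.1], [-0.2, 0.1]]
[0.5163 0.2733 0.3864] yaw 22.14
[[-0.6, 0.5], [-0.2, 0.1], [-0.4, -0.2], [-0.9, -0.2], [-0.9, -0.8], [-1.3, 0.1], [-0.2, 2.1], [0.6, -0.1], [-1.5, -1.9], [-1.0, -1.5]]
[ 0.5149  0.2756  0.3853 -0.0061] yaw 22.07
[[0.0, 0.2], [0.4, -0.3], [0.3, -0.1], [-0.3, -0.0], [-0.2, -1.0], [-0.5, -0.2], [0.5, 2.0], [1.2, -0.1], [-0.9, -1.8], [-0.3, -1.4]]
```

Fits agree to under 2 px, and most to under 1. The bar is at (0.4685, -0.243), yaw -6.4°. The hook seat is at (0.516, 0.2745), yaw 22.3°. The handle is at (0.598, -0.288), yaw -8°. I'll move to above the bar now.

```bash
python3 -m pendant '[[85,25,-35,20,-8],[85,50,-75,40,-16],[85,75,-115,60,-24],[85,100,-155,80,-32],[85,125,-195,100,-40]]' 40
python3 -m pendant '[[85,28,-40,0,-8],[85,56,-80,0,-16],[85,84,-120,0,-24],[85,104,-160,0,-32],[85,124,-200,0,-41.7]]'
python3 -m pendant '[[85,20,-45,0,0],[85,40,-90,0,0],[85,50,-135,0,0],[85,55,-180,0,0],[85,60,-225,0,0]]'
python3 -m pendant '[[85,5,-48,0,0],[85,7,-96,0,0],[85,7,-144,0,0],[85,7,-192,0,0],[85,7,-203,0,0]]'
```

```text
clock: 1.55
ee_pos: [0.2755, 0.3876, 0.3303]
tcp_rot: [[-0.573, 0.819, 0.0], [0.819, 0.573, 0.0], [0.0, 0.001, -1.0]]
ft_force: [1.4, 0.7, -0.1]
finger_gap: 0.0849
clock: 2.05
ee_pos: [0.3996, 0.1874, 0.3296]
tcp_rot: [[0.099, 0.995, 0.001], [0.995, -0.099, 0.0], [0.0, 0.001, -1.0]]
ft_force: [-0.5, 0.5, 0.9]
finger_gap: 0.0849
clock: 2.55
ee_pos: [0.459, -0.0378, 0.3295]
tcp_rot: [[0.093, 0.996, 0.0], [0.996, -0.093, 0.0], [0.0, 0.0, -1.0]]
ft_force: [1.2, 0.3, -0.0]
finger_gap: 0.085
clock: 3.05
ee_pos: [0.4655, -0.243, 0.329]
tcp_rot: [[0.097, 0.995, -0.0], [0.995, -0.097, -0.001], [-0.001, -0.0, -1.0]]
ft_force: [0.2, 1.1, -0.4]
finger_gap: 0.0852
```

```bash
python3 -m pendant '[[85,3,0,0,-0.8],[85,3,0,-25,-0.8],[85,3,0,-50,-0.8],[85,3,0,-60,-0.8],[85,3,0,-60,-0.8]]'
python3 - <<'E'
from h import *
im=snap('wrist','w1.png'); print(get_state()['ee_pos'])
for q in ((.4685,-.243,.259),(.4685+.082*.111,-.243+.0815,.259),(.4685-.082*.111,-.243-.0815,.259)): print(proj(im,q))
snap('scene','s1.png')
E
```

```text
clock: 3.55
ee_pos: [0.4684, -0.237, 0.2683]
tcp_rot: [[0.105, 0.994, -0.002], [0.994, -0.105, 0.002], [0.001, -0.002, -1.0]]
ft_force: [-0.7, -0.2, 0.9]
finger_gap: 0.0847
[ 0.46899343 -0.23757613  0.2695288 ]
(np.float64(251.13085021661982), np.float64(263.6101121886242))
(np.float64(87.47694325549325), np.float64(265.17128148476166))
(np.float64(376.02237128441857), np.float64(262.41871497935836))
```

View pics/w1.png

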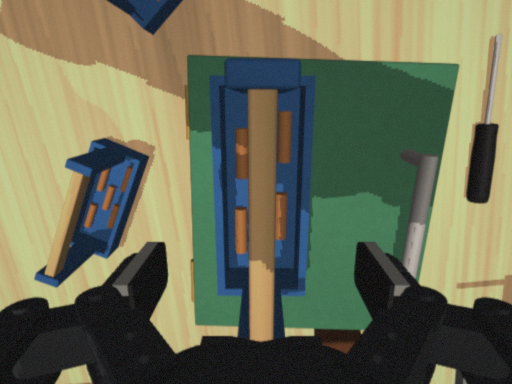

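The bar is centred between the fingers at column 263, as predicted. Next I descend, shift y by -5 mm and grip.

```bash
python3 -m pendant '[[85,0,-5,-20,0],[85,0,-5,-42,0],[85,0,-5,-42,0],[0,0,-5,-42,0],[0,0,-5,-42,0]]' 60
python3 -m pendant '[[0,0,0,0,0],[0,0,0,0,0],[0,0,0,0,0],[0,0,0,5,0],[0,0,0,20,0]]' 60; python3 -c "
from h import *
snap('wrist','w2.png')"
```

```text
clock: 4.15
ee_pos: [0.4699, -0.2441, 0.2292]
tcp_rot: [[0.106, 0.994, 0.002], [0.994, -0.106, -0.001], [-0.001, 0.002, -1.0]]
ft_force: [0.7, -0.6, 0.9]
finger_gap: 0.0584
clock: 4.65
ee_pos: [0.4679, -0.2432, 0.2462]
tcp_rot: [[0.106, 0.994, -0.003], [0.994, -0.106, 0.002], [0.001, -0.003, -1.0]]
ft_force: [-0.1, 0.5, -2.1]
finger_gap: 0.0132
```

View pics/w2.png

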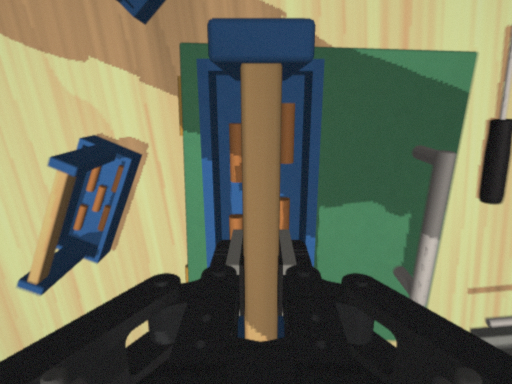

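```bash
python3 -m pendant '[[0,0,0,15,0],[0,0,0,30,0],[0,0,8,45,0],[0,0,25,55,0],[0,-2,50,55,1.5]]'
python3 -m pendant '[[0,-2,35,0,3],[0,-5,70,0,6],[0,-9,107,0,9],[0,-13,144,0,12],[0,-17,181,0,15]]'
python3 -m pendant '[[0,-4,37,0,3],[0,-8,74,0,6],[0,-12,111,0,9],[0,-17,145,0,10.5],[0,-21,170,0,12]]'
python3 -m pendant '[[0,-3,25,0,0],[0,-7,50,0,0],[0,-10,66,0,0],[0,-12,75,0,0],[0,-12,77,0,0]]'
python3 - <<'E'
from h import *
im=snap('wrist','w3.png'); 
for n in ('scene','top'): snap(n,n+'3.png')
s=get_state();print(s['ee_pos'],s['tcp_rot'][:,1])
import cv2
a=cv2.imread('pics/scene3.png')[90:240,220:400];b=cv2.imread('pics/top3.png')[120:270,110:290]
cv2.imwrite('pics/c3.png',cv2.resize(np.vstack([a,b]) if 0 else np.hstack([a,b]),None,fx=2.2,fy=2.2,interpolation=cv2.INTER_CUBIC))
E
```

```text
clock: 5.2
ee_pos: [0.4678, -0.1936, 0.3036]
tcp_rot: [[0.081, 0.997, 0.002], [0.997, -0.081, -0.001], [-0.001, 0.002, -1.0]]
ft_force: [0.0, 0.5, -2.1]
finger_gap: 0.0132
clock: 5.7
ee_pos: [0.4491, -0.0107, 0.3022]
tcp_rot: [[-0.183, 0.983, -0.0], [0.983, 0.183, 0.0], [0.0, -0.0, -1.0]]
ft_force: [0.1, 0.8, -2.2]
finger_gap: 0.0132
clock: 6.2
ee_pos: [0.4277, 0.1597, 0.3022]
tcp_rot: [[-0.384, 0.923, -0.001], [0.923, 0.384, 0.001], [0.001, -0.0, -1.0]]
ft_force: [1.0, -0.3, -1.6]
finger_gap: 0.0133
clock: 6.7
ee_pos: [0.4162, 0.2351, 0.3021]
tcp_rot: [[-0.383, 0.924, -0.001], [0.924, 0.383, -0.0], [0.0, -0.001, -1.0]]
ft_force: [0.1, 0.1, -2.5]
finger_gap: 0.013
[0.41687345 0.2337337  0.30232066] [ 9.24676254e-01  3.80754210e-01 -2.38255738e-04]
```

View pics/c3.png

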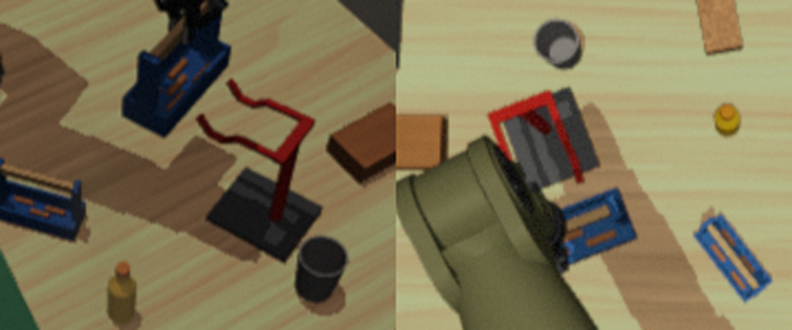

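View pics/w3.png

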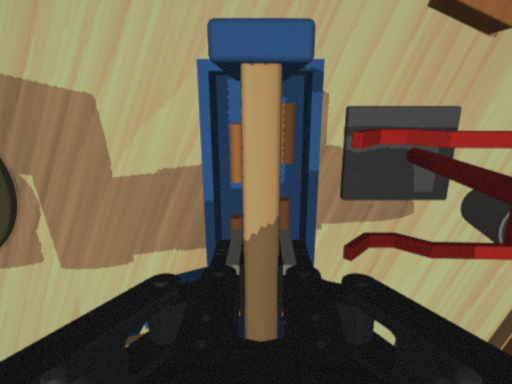

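The caddy is level, with the bar parallel to the hook. The prongs run straight across the wrist picture, with tips at (139,355) and (253,347). I'll cross-check the seat position from those.

Run:
```python
from h import *
im=get_image('wrist')
for z in (.215,.219,.223):
    a=atz(im,139,355,z);b=atz(im,253,346,z);m=(a+b)/2; d=a-b; yaw=np.arctan2(-d[0],d[1])
    print(np.round(a,4),np.round(b,4),np.hypot(d[0],d[1]).round(4),np.degrees(yaw).round(1),'seat',np.round(m+.038*np.array([np.cos(.389),np.sin(.389),0]),4))
for p in ((-.038,.045,.219),(-.038,-.045,.219)):
    c,s=np.cos(.389),np.sin(.389);print(proj(im,[.516+c*p[0]-s*p[1],.2745+s*p[0]+c*p[1],p[2]]))
s=get_state();print(s['ee_pos'])
```

```text
[0.4629 0.2998 0.215 ] [0.4976 0.2162 0.215 ] 0.0905 22.5 seat [0.5154 0.2724 0.215 ]
[0.4617 0.2998 0.219 ] [0.4957 0.2176 0.219 ] 0.0889 22.5 seat [0.5139 0.2731 0.219 ]
[0.4604 0.2998 0.223 ] [0.4938 0.2191 0.223 ] 0.0873 22.5 seat [0.5123 0.2738 0.223 ]
(np.float64(137.54553300220329), np.float64(358.9377560919221))
(np.float64(253.0986822020074), np.float64(348.96500275706677))
[0.41697263 0.23357035 0.30234865]
```

```bash
python3 -m pendant '[[0,0,0,-15,0],[0,0,0,-35,0],[0,0,0,-55,0],[0,0,0,-68,0],[0,0,0,-71,0]]'
python3 -m pendant '[[0,15,6,0,0],[0,35,14,0,0],[0,55,22,0,0],[0,75,30,0,0],[0,90,36,0,0]]'
python3 -m pendant '[[0,6,3,0,0],[0,8,4,0,0],[0,8,4,-5,0],[0,8,4,-12,0],[0,8,4,-20,0]]'
python3 -m pendant '[[0,0,0,-6,0],[0,0,0,-12,0],[0,0,0,-17,0],[0,0,0,-20,0],[0,0,0,-20,0]]'
python3 - <<'E'
from h import *
im=snap('wrist','w4.png'); 
for n in ('scene','top'): snap(n,n+'4.png')
s=get_state();print(s['ee_pos'],s['ft_force'])
a=cv2.imread('pics/scene4.png')[90:240,250:430]
cv2.imwrite('pics/c4.png',cv2.resize(np.hstack([cv2.resize(a,None,fx=2.2,fy=2.2)[:330], im['color'][50:380]]),None,fx=.85,fy=.85))
E
```

```text
clock: 7.4
ee_pos: [0.4162, 0.2331, 0.23]
tcp_rot: [[-0.38, 0.925, -0.002], [0.925, 0.38, -0.001], [-0.0, -0.003, -1.0]]
ft_force: [-0.3, -0.2, -2.6]
finger_gap: 0.0136
clock: 7.9
ee_pos: [0.5087, 0.2706, 0.2322]
tcp_rot: [[-0.38, 0.925, 0.001], [0.925, 0.38, 0.001], [0.0, 0.002, -1.0]]
ft_force: [-0.7, 0.0, -2.1]
finger_gap: 0.0132
clock: 8.4
ee_pos: [0.5144, 0.2739, 0.2109]
tcp_rot: [[-0.381, 0.925, -0.0], [0.925, 0.381, -0.0], [0.0, -0.0, -1.0]]
ft_force: [-0.9, 0.6, -2.8]
finger_gap: 0.0136
clock: 8.9
ee_pos: [0.5147, 0.2741, 0.1908]
tcp_rot: [[-0.381, 0.925, -0.001], [0.925, 0.381, -0.0], [-0.0, -0.001, -1.0]]
ft_force: [-0.1, -0.1, -1.8]
finger_gap: 0.0129
[0.51517287 0.27427883 0.19164018] [-0.14256031  0.14375018 -2.240293  ]
```

View pics/c4.png

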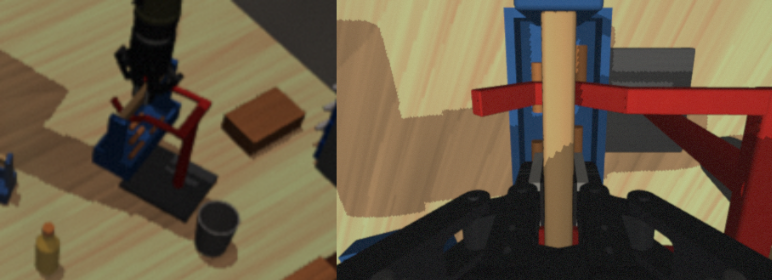

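The bar is between the upturned tips and the rise, about 5 mm above the seat. I'll lower it in small steps until the weight transfers.

```bash
python3 -m pendant '[[0,0,0,-2,0],[0,0,0,-3,0],[0,0,0,-4,0],[0,0,0,-4,0],[0,0,0,-4,0]]'
python3 -m pendant '[[0,0,0,-1,0],[0,0,0,-1,0],[0,0,0,-2,0],[0,0,0,-2,0],[0,0,0,-2,0]]'
```

```text
clock: 9.55
ee_pos: [0.515, 0.2742, 0.1873]
tcp_rot: [[-0.381, 0.925, -0.0], [0.925, 0.381, 0.0], [0.0, -0.0, -1.0]]
ft_force: [-0.5, -0.7, -2.7]
finger_gap: 0.0132
clock: 10.05
ee_pos: [0.515, 0.2742, 0.1858]
tcp_rot: [[-0.381, 0.925, 0.0], [0.925, 0.381, 0.0], [0.0, 0.0, -1.0]]
ft_force: [-0.6, -0.3, 1.4]
finger_gap: 0.0129
```

Force has gone from -2.7 N to +1.4 N, so the bar is seated. Now I release it.

```bash
python3 -m pendant '[[20,0,0,0,0],[30,0,0,0,0],[50,0,0,0,0],[70,0,0,0,0],[70,0,0,0,0]]'
python3 - <<'E'
from h import *
im=snap('wrist','w5.png'); snap('scene','s5.png')
s=get_state();print(s['ee_pos'],s['ft_force'],s['finger_gap'])
a=cv2.imread('pics/s5.png')[90:240,250:430]
cv2.imwrite('pics/c5.png',cv2.resize(np.hstack([cv2.resize(a,None,fx=2.2,fy=2.2)[:330], im['color'][50:380]]),None,fx=.85,fy=.85))
E
```

```text
clock: 10.55
ee_pos: [0.515, 0.2742, 0.1853]
tcp_rot: [[-0.381, 0.925, 0.0], [0.925, 0.381, 0.0], [-0.0, 0.0, -1.0]]
ft_force: [0.2, -0.4, -0.1]
finger_gap: 0.07
[0.51500657 0.27419066 0.18535402] [ 0.0811016  -0.05864896 -0.1095569 ] 0.06992087889365926
```

View pics/c5.png

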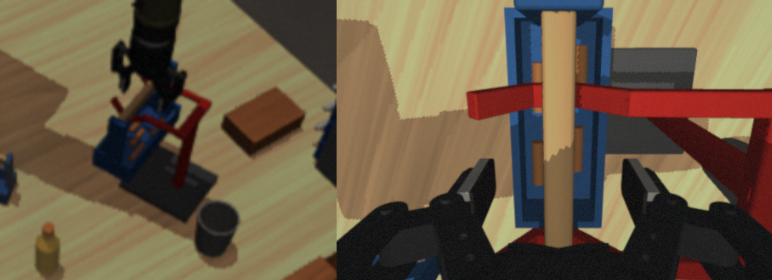

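It hangs free. I'll lift away and go to the lid handle.

```bash
python3 -m pendant '[[70,0,0,20,0],[70,0,0,45,0],[70,0,0,75,0],[70,0,0,105,0],[70,0,0,125,0]]'
python3 - <<'E'
from h import *
for n in ('scene','top'): snap(n,n+'6.png')
a=cv2.imread('pics/scene6.png')[90:240,250:430];b=cv2.imread('pics/top6.png')[120:270,90:270]
cv2.imwrite('pics/c6.png',cv2.resize(np.hstack([a,b]),None,fx=2.2,fy=2.2,interpolation=cv2.INTER_CUBIC))
E
python3 -m pendant '[[70,5,-30,0,-4],[70,10,-70,0,-8],[70,15,-115,0,-12],[70,20,-160,0,-16],[70,30,-205,0,-20]]'
python3 -m pendant '[[70,12,-45,0,-4],[70,25,-90,0,-8],[70,40,-135,0,-10.5],[70,48,-180,0,-10.5],[70,50,-225,0,-10.5]]'
python3 -m pendant '[[70,3,-40,-20,0],[70,3,-80,-40,0],[70,3,-110,-70,0],[70,3,-129,-95,0],[70,3,-132,-110,0]]'
python3 - <<'E'
from h import *
im=snap('wrist','w7.png'); s=get_state();print(s['ee_pos'],s['tcp_rot'][:,1])
for y in (.052,0,-.052): print(proj(im,[.5983+y*.1407,-.2885+y*.99,.152]))
E
```

```text
clock: 11.15
ee_pos: [0.5154, 0.2744, 0.3128]
tcp_rot: [[-0.381, 0.925, 0.002], [0.925, 0.381, 0.001], [0.0, 0.002, -1.0]]
ft_force: [0.0, 0.7, 0.5]
finger_gap: 0.07
clock: 11.75
ee_pos: [0.5441, 0.0676, 0.3092]
tcp_rot: [[-0.04, 0.999, -0.001], [0.999, 0.04, -0.0], [-0.0, -0.001, -1.0]]
ft_force: [0.8, 0.8, -0.5]
finger_gap: 0.0702
clock: 12.25
ee_pos: [0.5951, -0.1577, 0.3086]
tcp_rot: [[0.141, 0.99, -0.001], [0.99, -0.141, 0.001], [0.0, -0.001, -1.0]]
ft_force: [0.9, 0.0, -1.5]
finger_gap: 0.0694
clock: 12.75
ee_pos: [0.5959, -0.2898, 0.196]
tcp_rot: [[0.144, 0.99, -0.004], [0.99, -0.144, 0.001], [0.001, -0.005, -1.0]]
ft_force: [0.5, 1.0, -0.0]
finger_gap: 0.07
[ 0.59512248 -0.28867025  0.1939726 ] [ 0.98963199 -0.14344411 -0.00723303]
(np.float64(130.18433953939055), np.float64(265.8040118426353))
(np.float64(214.52423007019198), np.float64(265.7122414938483))
(np.float64(287.5503806843693), np.float64(265.63278164074364))
```

View pics/c6.png

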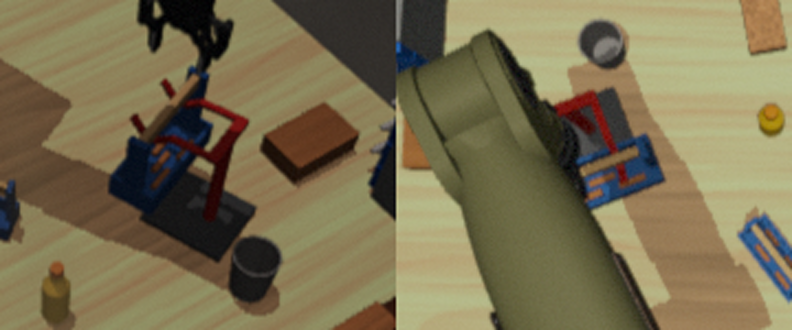

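View pics/w7.png

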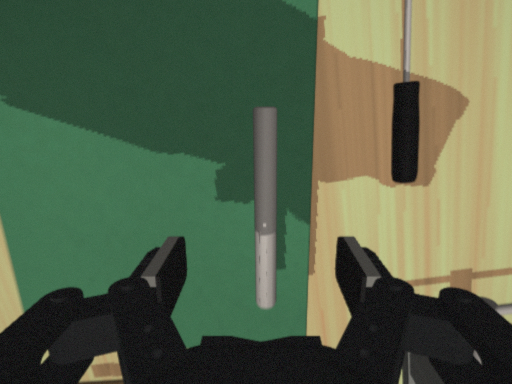

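```bash
python3 -m pendant '[[70,3,0,-20,0],[70,3,0,-45,0],[70,3,0,-60,0],[70,3,0,-60,0],[0,3,0,-60,0]]' 40
python3 -m pendant '[[0,0,0,0,0],[0,0,0,0,0],[0,0,0,0,0],[0,0,0,0,0],[0,0,0,0,0]]' 40
python3 - <<'E'
from h import *
s=get_state();p=s['ee_pos'];print(p,s['finger_gap'],s['ft_force'])
u=np.array([np.cos(-.1395),np.sin(-.1395)])
for g in (.205,):
  for deg in (0,5,10,15,20,25,30,35,40,45,48):
    a=np.radians(deg); x=.205*np.cos(a)-.052*np.sin(a)-.205; z=.205*np.sin(a)+.052*np.cos(a)-.052
    print(deg,np.round(1000*np.array([u[0]*x,u[1]*x,z]),1))
E
```

```text
clock: 13.3
ee_pos: [0.6008, -0.2874, 0.1404]
tcp_rot: [[0.141, 0.99, -0.001], [0.99, -0.141, 0.0], [0.0, -0.001, -1.0]]
ft_force: [-0.0, 0.0, 0.5]
finger_gap: 0.0572
clock: 13.8
ee_pos: [0.5989, -0.2877, 0.1415]
tcp_rot: [[0.141, 0.99, -0.003], [0.99, -0.141, -0.0], [-0.001, -0.003, -1.0]]
ft_force: [-8.8, 2.4, 7.9]
finger_gap: 0.0123
[ 0.59888546 -0.28774404  0.14150906] 0.012321892798434085 [-8.79104496  2.36512207  7.92479457]
0 [ 0. -0.  0.]
5 [-5.3  0.7 17.7]
10 [-12.    1.7  34.8]
15 [-20.2   2.8  51.3]
20 [-29.9   4.2  67. ]
25 [-40.8   5.7  81.8]
30 [-52.9   7.4  95.5]
35 [-66.2   9.3 108.2]
40 [-80.6  11.3 119.6]
45 [-95.9  13.5 129.7]
48 [-105.4   14.8  135.1]
```

The grip is about 8 mm too shallow: the reaction is +8 N up and the gap is only 12.3 mm. I'll reopen, go deeper and regrip.

```bash
python3 -m pendant '[[40,-1,0,0,0],[40,-1,0,0,0],[40,-1,0,-5,0],[40,-1,0,-8,0],[40,-1,0,-8,0]]' 40
python3 -m pendant '[[40,0,0,0,0],[0,0,0,0,0],[0,0,0,0,0],[0,0,0,0,0],[0,0,0,0,0]]' 40
python3 - <<'E'
from h import *
im=snap('wrist','w8.png');s=get_state();p=s['ee_pos'];print(p,s['finger_gap'],s['ft_force'])
E
```

```text
clock: 14.3
ee_pos: [0.5996, -0.2876, 0.1314]
tcp_rot: [[0.141, 0.99, -0.001], [0.99, -0.141, 0.001], [0.0, -0.001, -1.0]]
ft_force: [-0.5, -0.1, -0.2]
finger_gap: 0.0401
clock: 14.8
ee_pos: [0.5988, -0.2877, 0.1325]
tcp_rot: [[0.141, 0.99, -0.002], [0.99, -0.141, 0.0], [-0.0, -0.002, -1.0]]
ft_force: [-5.1, 1.2, 4.1]
finger_gap: 0.0124
[ 0.59879432 -0.28768458  0.13252366] 0.012747825184201561 [-4.80984071  0.26092736  3.96280555]
```

View pics/w8.png

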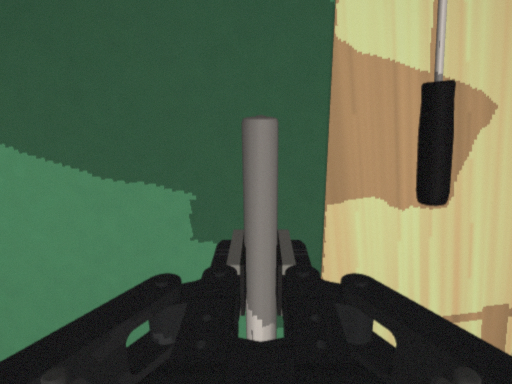

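```bash
python3 -m pendant '[[0,-1,0,3,0],[0,-2.5,0.3,8,0],[0,-5.3,0.7,17.7,0],[0,-8.5,1.2,26.3,0],[0,-12,1.7,34.8,0]]'
python3 - <<'E'
from h import *
snap('wrist','w9.png');snap('scene','s9.png');s=get_state();p=s['ee_pos'];print(p,s['finger_gap'],s['ft_force'])
E
```

```text
clock: 15.35
ee_pos: [0.5871, -0.2861, 0.1676]
tcp_rot: [[0.141, 0.99, -0.001], [0.99, -0.141, 0.0], [-0.0, -0.001, -1.0]]
ft_force: [-3.5, -0.9, -8.0]
finger_gap: 0.0126
[ 0.5867963  -0.28602098  0.16838655] 0.012714696291161655 [-4.08255504 -1.28096922 -6.44647282]
```

View pics/s9.png

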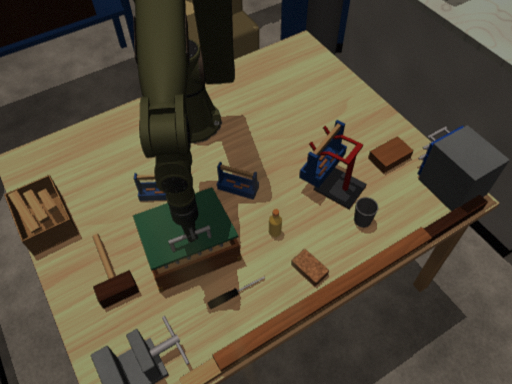

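The lid is rising and the grip holds. I continue along the arc.

```bash
python3 -m pendant '[[0,-4,0.6,8,0],[0,-8.2,1.1,16.5,0],[0,-13,1.8,24.5,0],[0,-17.9,2.5,32.2,0],[0,-23,3.2,39.8,0]]'
python3 -m pendant '[[0,-5.8,0.8,7.2,0],[0,-11.8,1.6,14.2,0],[0,-17.9,2.5,20.9,0],[0,-24.5,3.4,27.4,0],[0,-31.2,4.4,33.6,0]]'
python3 - <<'E'
from h import *
s=get_state();p=s['ee_pos'];print(p,s['finger_gap'],s['ft_force'])
E
```

```text
clock: 15.95
ee_pos: [0.5648, -0.283, 0.208]
tcp_rot: [[0.141, 0.99, 0.001], [0.99, -0.141, -0.0], [-0.0, 0.001, -1.0]]
ft_force: [-2.6, -0.6, -7.3]
finger_gap: 0.0125
clock: 16.45
ee_pos: [0.5349, -0.2789, 0.2424]
tcp_rot: [[0.141, 0.99, 0.004], [0.99, -0.141, -0.001], [-0.001, 0.004, -1.0]]
ft_force: [4.7, -2.7, -1.3]
finger_gap: 0.0129
[ 0.53492499 -0.27893095  0.24238482] 0.012918192091220833 [ 4.68516183 -2.6914248  -1.33456531]
```

```bash
python3 -m pendant '[[0,-5.6,0.8,4.6,0],[0,-11.4,1.6,9,0],[0,-17.2,2.4,13.4,0],[0,-23.4,3.3,17.6,0],[0,-29.7,4.2,21.5,0]]'
python3 -m pendant '[[0,0,0,0,0],[0,0,0,0,0],[0,0,0,0,0],[0,0,0,0,0],[0,0,0,0,0]]'
python3 - <<'E'
from h import *
s=get_state();p=s['ee_pos'];print(p,s['finger_gap'],s['ft_force'])
for n in ('scene','top','wrist'): snap(n,n+'10.png')
a=cv2.imread('pics/scene10.png')[120:300,110:370];cv2.imwrite('pics/c10.png',cv2.resize(a,None,fx=3,fy=3,interpolation=cv2.INTER_CUBIC))
E
```

```text
clock: 16.95
ee_pos: [0.5064, -0.275, 0.2649]
tcp_rot: [[0.141, 0.99, 0.007], [0.99, -0.141, -0.002], [-0.001, 0.007, -1.0]]
ft_force: [7.8, -2.7, 3.3]
finger_gap: 0.0123
clock: 17.45
ee_pos: [0.5067, -0.2751, 0.2647]
tcp_rot: [[0.141, 0.99, 0.007], [0.99, -0.141, -0.002], [-0.001, 0.007, -1.0]]
ft_force: [7.3, -2.3, 3.9]
finger_gap: 0.0125
[ 0.50669957 -0.27507397  0.26470806] 0.012491975198713564 [ 7.25252957 -2.27004004  3.91708441]
```

View pics/c10.png

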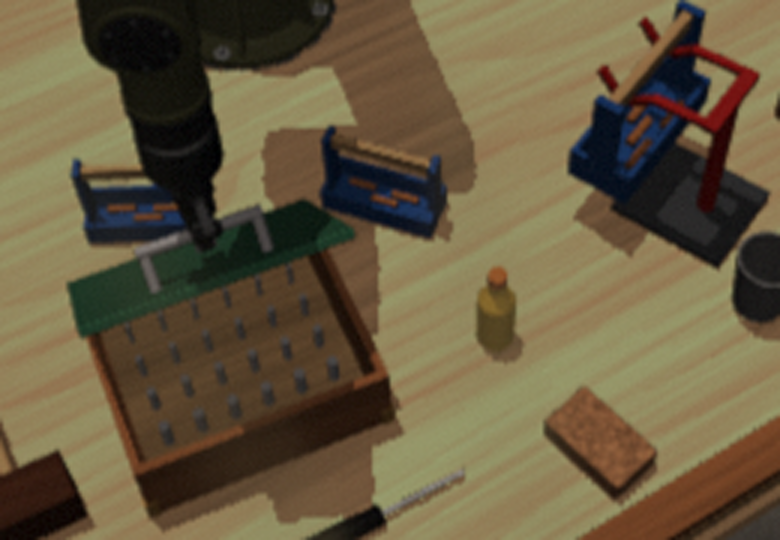

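View pics/wrist10.png

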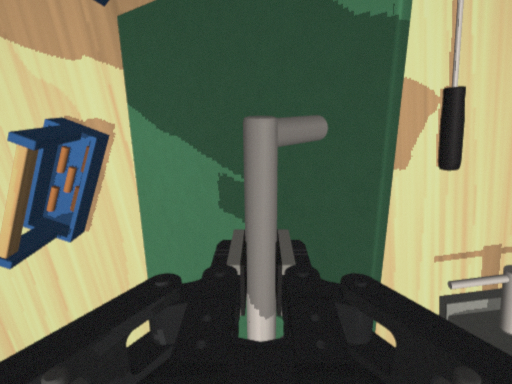

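View pics/top10.png

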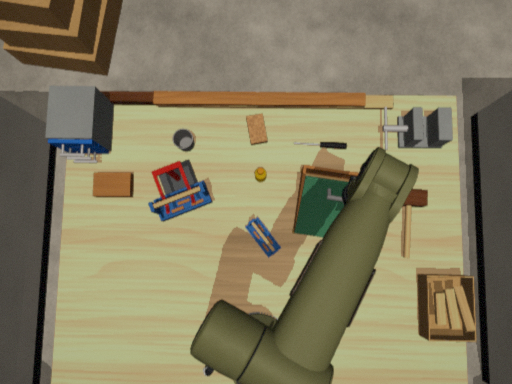

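The scene view shows the lid about half open with the grip on the handle, and the caddy hanging level on both prongs. I'll check the lid angle and the caddy pose from the pictures.

Run:
```python
from h import *
from scipy.optimize import least_squares
im=get_image('scene')
px=lambda p:np.array((120+(p[1]+.5)/3-.5,110+(p[0]+.5)/3-.5))
u=np.array([np.cos(-.1395),np.sin(-.1395),0]);v=np.array([-u[1],u[0],0]);h=np.array([.5145,-.2759,.1])-.12*u
def P(a,x,y,z): return h+u*(x*np.cos(a)-z*np.sin(a))+np.array([0,0,1])*(x*np.sin(a)+z*np.cos(a))+v*y
# far edge: top corners (68,288)/(305,200)? use lower corners of free edge & handle ends
obs=[((.205,-.052,.052),(142,248)),((.205,.052,.052),(262,212)),((.24,.14,0),(355,238)),((.24,-.14,0),(82,335))]
f=lambda a:np.concatenate([np.array(proj(im,P(a[0],*p)))-px(q) for p,q in obs])
r=least_squares(f,[.7]);print(np.degrees(r.x),r.fun.round(1))
for d in (40,45,50): print(d,[tuple(np.round((np.array(proj(im,P(np.radians(d),*p)))[::-1]-(110,120))*3)) for p,_ in obs])
c,s=np.cos(.389),np.sin(.389)
for p in ((0,.082,.217),(0,-.082,.217),(0,0,.217)): print('bar exp',np.round((np.array(proj(im,[.5155-s*p[1],.274+c*p[1],p[2]]))[::-1]-(110,120))*3))
for i in range(2):
    s_=get_state();print(s_['ee_pos'],s_['ft_force'])
    get_image('wrist')
```

```text
[44.39842576] [ 0.   2.6  0.1 -3.6 -0.6  1.   0.6 -0.3]
40 [(np.float64(154.0), np.float64(263.0)), (np.float64(256.0), np.float64(227.0)), (np.float64(362.0), np.float64(252.0)), (np.float64(87.0), np.float64(354.0))]
45 [(np.float64(148.0), np.float64(245.0)), (np.float64(249.0), np.float64(209.0)), (np.float64(356.0), np.float64(233.0)), (np.float64(79.0), np.float64(333.0))]
50 [(np.float64(141.0), np.float64(227.0)), (np.float64(243.0), np.float64(192.0)), (np.float64(350.0), np.float64(213.0)), (np.float64(72.0), np.float64(313.0))]
bar exp [688.  11.]
bar exp [613. 100.]
bar exp [651.  55.]
[ 0.5066958  -0.2750966   0.26470493] [ 6.90883428 -2.49564861  4.49670692]
[ 0.50669899 -0.27508086  0.26469638] [ 7.98298268 -2.06302185  4.82740446]
```

```bash
python3 -c "
from cell import *
print(close_job())"
```

```text
the job is handed in; nothing more can be done
None
```

The caddy hangs by its bar on both prongs of the red hook, and the arm is holding the chest lid about half open. The job was handed in at about 18 s on the robot's clock. It reported no verdict, so the results below are my own checks.

- **Caddy:** the last pictures show it level and free on both prongs, with the bar where I expected it over the seat. After I opened the fingers, the wrist force was about 0 N.
- **Lid:** its angle is 44.4° from the camera fit and also 44.4° from the arm's position. The pose was steady over the last readings.
- **Grip:** the fingers hold the handle at a 40 N setting, with about 9 N at the wrist. I can't tell from that reading how much of the lid's weight the fingers carry. The first grip on the handle was about 8 mm too shallow, so I reopened and regripped deeper before lifting.
- **Bystanders:** the pictures show none of them moved, but I did not measure them one by one.
- **Disagreements:** the finger opening reads 12.5 mm on the 14 mm handle. In the lid-angle fit, the handle ends were up to 3.6 px off and the lid corners within 1 px.

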